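# Bolt the board jig shut

## Robot

A 6-joint arm with a two-finger parallel gripper is mounted at the origin on a cart in front of the work surface, level with it; the furniture and walls round the work are solid. World frame = base frame: x ahead of the robot, y to its left, z up, the work surface at z = 0. Lengths are in mm, angles in rad, forces in N, time in s.
With the tool pointing down it reaches from about 350 to 975 mm from the base axis. Payload 4.9 kg.
Tool frame: the origin (TCP) lies midway between the tips of the shut fingers; the grasp point (between the pads) lies 19 mm behind it (robot.pinch_z is the distance from the TCP to the grasp point, in mm); z points along the fingers, y is the line along which they close (so a half turn about z gives the same grasp; the last joint's range is limited). The gripper opens to 85 mm and grips with 20 to 120 N. Pads are 22 mm wide; open, the fingers measure 114 mm over their backs; the gripper's body (76 mm by 85 mm) begins 54 mm behind the grasp point. The pads swing forward as they close: fully open they stand 13 mm farther back than shut.
Start: joints at [0.996, 0.053, 1.613, -0, 1.476, -0.119], TCP at [275.1, 561.179, 231.304] pointing down, gripper open.
Joint ranges: [-3.01, 3.01], [-1.01, 2.22], [0.06, 2.58], [-1.02, 4.17], [0.09, 2.62], [-3.14, 3.14]. Speed limits (rad/s): [2.57, 2.57, 3.14, 3.14, 3.14, 3.14].

## Interface

Orientations are given as a unit quaternion [w, x, y, z].
In Python, from cell import monitor, cams, ticket, robot gives the robot as it stands.
- The arm moves only by the tool send_rows, never from a script. Its argument "deltas" is a list of rows, each a list of 2 entries, a list of its own where there are three numbers: the shift along the tool's x, y, z in cm, then the turn, a rotation vector about the tool's x, y, z in degrees. In form: [[[dx, dy, dz], [rx, ry, rz]], ...]. A call has 1 to 5 rows; each row is the pose to reach, as a shift and turn from the pose commanded when the call began, along the tool's axes at that moment; what a row does not reach only later rows make up. A row lasts 1/8 s, in which the tool goes at most 62.5 mm and 10.7 degrees, less where a joint would pass 70% of its speed; a pose out of reach is approached as far as the arm can. A call with a gripper value outside its range is refused whole. "gripper" is the opening, from 0 (shut) to 1 (fully open), set as the call begins (left out, the last holds). The fingers move at their own pace and stop on an object; the grip force is fixed at half the most. Time passes only in rows, so rows that repeat a pose let the fingers close. It gives the time, the measured TCP pose, the force, the opening and the grip force at its end, in the units of the state.
- monitor.observe(): the state, without advancing time (a new reading comes with each control period).
- cams.capture(name): name is "scene" or "top"; returns a dict with "image" (400x640x3 uint8, red, green, blue), "fov_y" (degrees; the focal length in pixels is half the picture's height over the tangent of half this angle, whatever the lens; pixels are square), "cx", "cy" (the principal point, pixels), "extrinsics" (4x4, takes a point from world to camera coordinates). Camera axes: x right, y down, z forward; pixel columns grow to the right and rows downward; lengths in mm; the calibration is good to about 2 mm. A picture is of the moment at which its call begins. There is no depth.
- ticket.sign_off(): hands the job in; it is judged then, once.
The state is a dict: "time": time; "joints": joint angles; "dq": joint speeds; "joint_efforts": joint torques, N m; "ee_pos": TCP position; "tcp_rot": TCP orientation; "contact_force": force on the tool from outside, world axes, zero at the start; "moment": the same for the moment, N m; "opening": finger opening in mm; "finger_force": force on a finger pad.
Only numpy, scipy, OpenCV 4.12 (cv2) and the standard library are available. Lean on these libraries where they do the work, as an engineer would, in place of code of your own. Each camera call takes 0.05 s, during which the arm holds its last target. There are 200 camera calls.

## Task

Lock the cover of the test jig with its barrel bolt: with the handle standing up, slide the spring-loaded bolt across until the handle comes up against the keeper's tall lug, then turn the handle fully down into the keeper's notch and let go, so that it stays down in the notch by itself. Go by feel where the keeper is concerned and never force anything against it, and leave the things standing round the jig where they are.

Things in the scene. Friction and masses are not known exactly. Their poses are not given: they have to be found in the camera images.
- jig: grey board test jig fixed to the bench, base plate 155 x 200 x 10 mm, barrel bolt along its front, black nest with clear cover (shut, 45 mm high) behind. Origin on the bench top straight below the bolt's axis; y = direction in which the bolt slides to lock, x to the jig's back, z up. Base spans x -36 to +119, y -100 to +100 mm. The bolt's axis is level, along y, 50 mm above the bench.
- ear (a point): middle of the steel ear on the cover that the bolt's tip enters, 50 mm above the bench, at x 6, y +72 mm in the jig frame; up to 62 mm high. Two dark barrel guides, 22 mm thick and 61 mm high, stand on the bolt's axis at y -90 to -66 and +34 to +46 mm (jig frame). The 12 mm thick bolt stands out behind to y -125 mm while drawn back.
- knob (a point): centre of the black knob on the bolt's handle: a round disc, 22 mm across, its flat faces 16 mm apart looking along jig +y and -y: can be pinched from above along jig y and swivels between the fingers as the handle turns. It sits 66 mm from the bolt's axis on a round shank 8 mm thick. In the jig frame it is at y = -50 mm + joint bolt.
- bolt (a joint): travel of the bolt along jig +y in m: 0 = drawn back (start; a spring keeps it there), at most 0.072. The spring pushes back with about 3 N at 0, 6.5 N at 0.05 (70 N/m); friction about 0.5 N, plus 4 N at 0.1 m/s. Let go before the handle is down in the notch, the bolt springs back.
- handle (a joint): angle of the handle about the bolt's axis in rad: 0 = upright, grows as the knob comes forward and down to the robot, about 1.57 = level, lying in the notch. Stays at any angle by friction (about 0.08 N m). In the jig frame the knob is at x = -66 mm x sin(angle), z = 50 mm + 66 mm x cos(angle).
- keeper: steel foot of the keeper, 56 x 78 x 6 mm, screwed to the jig. Origin: on its underside, right below keeper_mid, 10 mm above the bench; axes as the jig's. A dark notch plate is clamped on it in slots, up to 13 mm either way along jig y: that shift is NOT in this pose and must be felt (or seen). More than 12 N on the keeper is forcing it.
- keeper_mid (a point): point on the bolt's axis above the keeper's origin. The middle of the notch lies within 13 mm of it along jig y. Along +y the plate has a low wall (22 mm thick, x -26 to -12, top 14 mm above the axis), the notch (10 mm wide, floor 4 mm below the axis), a tall lug (10 mm thick, top 26 mm above the axis, 14 mm where x < -12).
- keeper_top (a point): point 10 mm along jig +y from keeper_mid, 26 mm above the axis; the top of the tall lug lies within 13 mm of it along jig y. An upright handle (8 mm shank) passes over the low wall and is stopped by the lug at joint bolt about 0.038 to 0.064, right above the notch, 2 mm clear of the low wall; short of that, it cannot come down: it lands on the low wall.
- flux_jar: small jar with a yellow lid, 36 mm in diameter, 33 mm high, loose, behind the jig; origin under its centre
- spool: spool of solder wire, 55 mm in diameter, 36 mm high, loose, on the mat off the jig's +y side; origin under its centre
- cleaner: round black tip cleaner, 50 mm in diameter, 38 mm high, loose, on the mat off the jig's +y side; origin under its centre

How it is judged (in metres and radians):
On the way, in this order (a step that is already met when the one before it is completed fails the run):
1. the bolt is slid across to the notch with the handle still up (value of joint bolt above 0.034 m and value of joint handle below 0.8 rad), for 0.1 s.
2. the handle is turned down into the notch (value of joint bolt above 0.034 m and value of joint handle above 1.35 rad), for 0.2 s.
At the end, for the whole second after the job is handed in: The bolt is across (joint bolt over 0.034) and its handle lies down in the keeper's notch (joint handle over 1.35 rad, within about 13 degrees of level), both at rest (all of step 2 and velocity of joint handle between -0.1 and 0.1 rad/s and velocity of joint bolt between -0.01 and 0.01 m/s); the robot touches nothing.
It fails at once if the keeper is forced (more than 12 N on it) (contact force between keeper and anything else above 12 N).
It fails at once if a thing standing near the jig is moved by more than 20 mm (distance of any of flux_jar, spool, cleaner from where it was at the start of the episode above 0.02 m).
It also fails if it takes over 61 s, if anything falls off the work surface, if the arm or the gripper's body presses on something with over 40 N, if the wrist force passes 120 N, or if a joint passes its speed limit or range.

## Working session

There is one attempt and no reset: what is moved stays moved. The work goes in short steps, Python scripts to look and compute and a tool call to move; the robot and the scene stay as the last step left them, time stands still between calls to the robot, and variables do not carry over. Pictures are saved under pics/ and viewed, at most 10 in all, crops included, and the job is handed in when it is done.

Besides the shell and the picture viewer there is one more tool, called after "Call:" by a JSON object that holds its "op" and its "data", one argument or row to a line. send_rows: Moves the arm, as the interface text tells. Its arguments: {"type":"object","properties":{"deltas":{"type":"array","items":{"type":"array"}},"gripper":{"type":"number"}},"required":["deltas"]}

```bash
mkdir -p pics; cat > h.py <<'E'
import numpy as np, cv2
from cell import monitor, cams, ticket, robot
def cap(n, fn=None):
    c=cams.capture(n)
    if fn: cv2.imwrite('pics/'+fn, cv2.cvtColor(c['image'],cv2.COLOR_RGB2BGR))
    return c
def ray(c,u,v):
    f=200/np.tan(np.radians(c['fov_y'])/2); T=np.array(c['extrinsics']); R=T[:3,:3]
    d=R.T@np.array([(u-c['cx'])/f,(v-c['cy'])/f,1]); return -R.T@T[:3,3], d/np.linalg.norm(d)
def onz(c,u,v,z):
    o,d=ray(c,u,v); return o+d*(z-o[2])/d[2]
def proj(c,p):
    f=200/np.tan(np.radians(c['fov_y'])/2); T=np.array(c['extrinsics']); q=T[:3,:3]@np.array(p)+T[:3,3]
    return [c['cx']+f*q[0]/q[2], c['cy']+f*q[1]/q[2]]
E
python3 - <<'E'
from h import *
for n in ['scene','top']:
    c=cap(n,n+'0.png'); print(n,c['fov_y'],c['cx'],c['cy'],np.round(c['extrinsics'],3).tolist())
print(monitor.observe(), robot.pinch_z)
E
```

```text
scene 44.00640458098617 318.0084436745265 191.67138558171752 [[0.794, -0.608, 0.011, -281.75], [-0.251, -0.344, -0.905, 326.933], [0.554, 0.715, -0.426, 411.631], [0.0, 0.0, 0.0, 1.0]]
top 51.0753986808354 314.78170987182807 198.18208241700145 [[0.004, -0.999, 0.039, 257.976], [-0.984, -0.011, -0.176, 578.804], [0.176, -0.037, -0.984, 837.142], [0.0, 0.0, 0.0, 1.0]]
{'time': 0.1, 'joints': array([ 9.95977357e-01,  5.33038142e-02,  1.61417581e+00, -2.95825439e-06,
        1.47596854e+00, -1.19005737e-01]), 'dq': array([-0.00097264, -0.00361151, -0.00211164,  0.00091308,  0.00175627,
        0.00143694]), 'joint_efforts': array([ 8.96937718e-05, -3.94905174e+01, -3.71363783e+01, -1.62362512e-04,
        3.84782528e-03,  7.65250775e-06]), 'ee_pos': array([274.81567135, 560.71185236, 230.16647633]), 'tcp_rot': array([-3.14048665e-04,  2.25938533e-01,  9.74141118e-01, -8.72987999e-04]), 'contact_force': array([-0.68416901,  0.04110968,  0.52573238]), 'moment': array([-0.01716172, -0.03036155, -0.0243854 ]), 'finger_force': 0.0, 'opening': 85.39919036084316} 18.700000000000003
```

View pics/scene0.png

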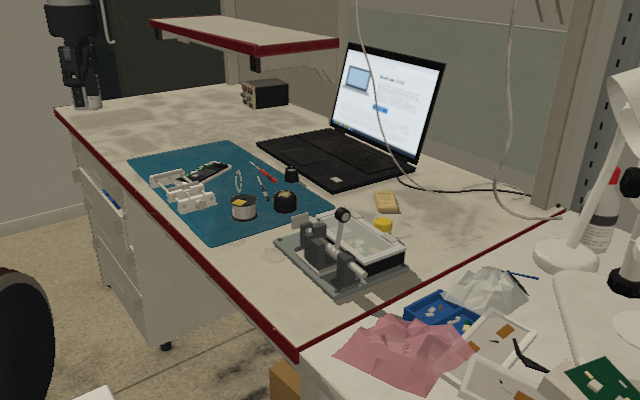

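View pics/top0.png

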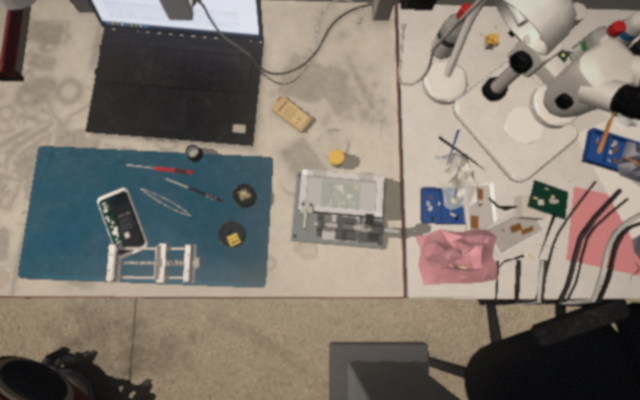

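The scene view shows the jig with its upright knob at about (343,214). In the top view the jig is centred at about (340,208), with the mat, spool (232,235) and cleaner (245,195) to its left (+y). I'll enlarge both.

```bash
python3 - <<'E'
import cv2
a=cv2.imread('pics/top0.png')[160:260,280:440]; b=cv2.imread('pics/scene0.png')[190:310,260:420]
a=cv2.resize(a,None,fx=5,fy=5,interpolation=cv2.INTER_CUBIC); b=cv2.resize(b,None,fx=5,fy=5,interpolation=cv2.INTER_CUBIC)
cv2.imwrite('pics/topc.png',a); cv2.imwrite('pics/scenec.png',b)
E
```

```text
(no output)
```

View pics/topc.png

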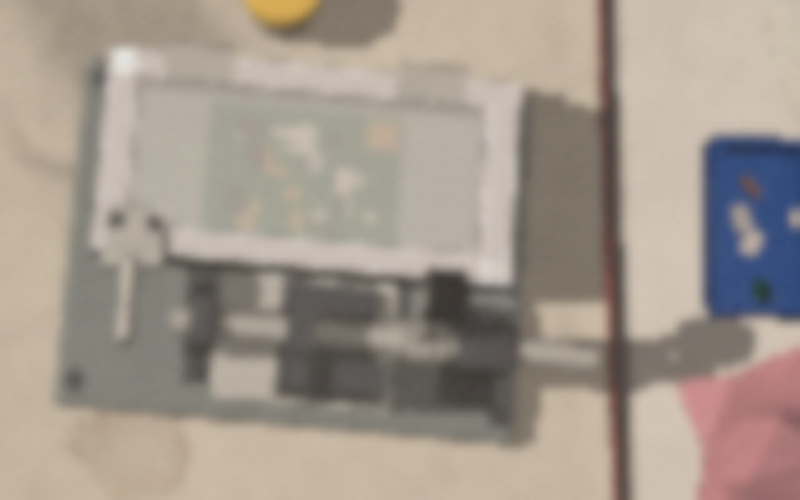

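View pics/scenec.png

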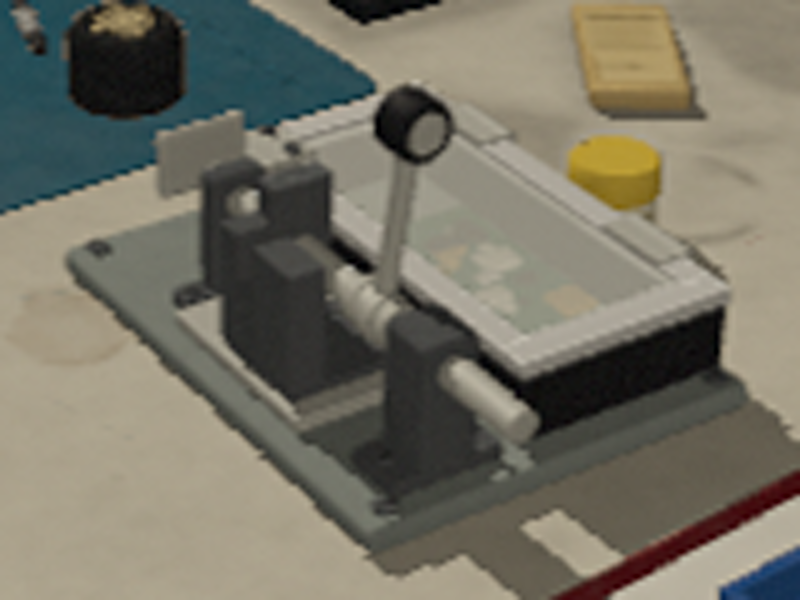

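The crops show the base plate's front corners at top px about (291.5,240.5) and (384,248). The knob is at top (369.6,219) and scene (342.4,214.8). The notch plate's low wall is a dark block in front of the bolt.

```bash
python3 - <<'E'
from h import *
t=cap('top');s=cap('scene')
def tri(a,b):
    o1,d1=ray(t,*a);o2,d2=ray(s,*b)
    A=np.stack([d1,-d2],1);x=np.linalg.lstsq(A,o2-o1,rcond=None)[0]
    p,q=o1+d1*x[0],o2+d2*x[1];return (p+q)/2,np.linalg.norm(p-q)
print('knob',tri((369.6,219),(342.4,214.8)))
tc=lambda u,v,z:onz(t,280+u/5,160+v/5,z)
sc=lambda u,v,z:onz(s,260+u/5,190+v/5,z)
FL,FR=tc(57,402,5),tc(520,440,5); print('top FL FR',FL,FR,np.linalg.norm(FL-FR))
a,b,c=sc(72,258,10),sc(375,542,10),sc(742,380,10); print('scene FL FR BR',a,b,c,np.linalg.norm(a-b),np.linalg.norm(b-c))
print('boltend', sc(520,418,50), tc(598,355,50), tc(180,320,50))
for P in (FL-FR,a-b): print('yaw', np.degrees(np.arctan2(-P[0],P[1])))
E
```

```text
knob (array([523.95167096, 159.29872196, 116.03310313]), np.float64(1.5819828632405433))
top FL FR [490.68542262 311.17236649   5.        ] [475.62653823 109.51543625   5.        ] 202.21841536815353
scene FL FR BR [488.77939578 304.65368852  10.        ] [472.04846482 110.7542732   10.        ] [626.25505875 105.12160364  10.        ] 194.6199047139045 154.30943126762028
boltend [510.54549963  91.14249093  50.        ] [508.48119793  85.00560385  50.        ] [521.63962355 259.80901087  50.        ]
yaw -4.270679174823009
yaw -4.93164573806703
```

```bash
python3 - <<'E'
from h import *
t=cap('top');s=cap('scene')
print('knob@116 top',onz(t,369.6,219,116),'scene',onz(s,342.6,214.8,116))
print('cam',ray(t,0,0)[0],ray(s,0,0)[0])
cr=lambda c,p:(np.array(proj(c,p))-((280,160) if c is t else (260,190)))*5
yaw=np.radians(-4.4);X=np.array([np.cos(yaw),np.sin(yaw),0]);Y=np.array([-np.sin(yaw),np.cos(yaw),0])
for O in ([518,209,0],[524,209,0]):
    P=lambda x,y,z:np.array(O)+x*X+y*Y+[0,0,z]
    for n,p in dict(knob=(0,-50,116),ax=(0,-50,50),end=(0,-125,50),FL=(-36,100,10),FR=(-36,-100,10),BR=(119,-100,10),BL=(119,100,10),ear=(6,72,50),eartop=(6,72,62),g1=(-11,-66,61),g2=(-11,-90,61),g3=(-11,46,61)).items():
        print(n,np.round(cr(t,P(*p))),np.round(cr(s,P(*p))))
E
```

```text
knob@116 top [524.61261336 158.82349341 116.        ] scene [523.41039486 159.37950496 116.        ]
cam [421.35288015 295.31537404 915.21714642] [  77.56533979 -353.27170766  474.22684591]
knob [448. 322.] [390. 133.]
ax [421. 340.] [385. 315.]
end [600. 355.] [530. 431.]
FL [ 56. 403.] [ 64. 249.]
FR [517. 442.] [378. 537.]
BR [535.  94.] [759. 384.]
BL [88. 55.] [410. 143.]
ear [131. 301.] [202. 155.]
eartop [131. 297.] [202. 125.]
g1 [462. 367.] [386. 319.]
g2 [520. 372.] [432. 355.]
g3 [191. 344.] [199. 170.]
knob [447. 306.] [405. 127.]
ax [421. 326.] [399. 309.]
end [599. 341.] [545. 424.]
FL [ 56. 389.] [ 78. 244.]
FR [516. 428.] [394. 530.]
BR [534.  81.] [771. 378.]
BL [88. 42.] [422. 138.]
ear [131. 286.] [216. 150.]
eartop [131. 283.] [216. 121.]
g1 [462. 352.] [401. 313.]
g2 [520. 357.] [447. 349.]
g3 [191. 329.] [213. 165.]
```

```bash
cat >> h.py <<'E'
yaw=np.radians(-4.4);X=np.array([np.cos(yaw),np.sin(yaw),0]);Y=np.array([-np.sin(yaw),np.cos(yaw),0]);O=np.array([518,209,0])
W=lambda x,y,z:O+x*X+y*Y+np.array([0,0,z])
J=lambda p:np.array([(p-O)@X,(p-O)@Y,p[2]])
E
python3 - <<'E'
from h import *
a=cv2.imread('pics/top0.png')[205:245,315:365]; b=cv2.imread('pics/scene0.png')[215:280,292:350]
a=cv2.resize(a,None,fx=8,fy=8,interpolation=cv2.INTER_CUBIC); b=cv2.resize(b,None,fx=8,fy=8,interpolation=cv2.INTER_CUBIC)
im=np.zeros((520,800,3),np.uint8); im[:320,:400]=a; im[:,400:400+464]=b[:,:400]
im=np.clip(im.astype(float)*1.7,0,255).astype(np.uint8)
cv2.imwrite('pics/k.png',im)
t=cap('top')
tc=lambda u,v,z:J(onz(t,280+u/5,160+v/5,z))
print('foot',tc(210,395,16),tc(393,410,16)); print('plate',tc(278,395,64),tc(388,400,64))
E
```

```text
foot [-27.3960883  34.3931073  16.       ] [-27.19152274 -44.71848616  16.        ]
plate [-29.10017103   9.1285233   64.        ] [-27.34956244 -35.83724582  64.        ]
```

View pics/k.png

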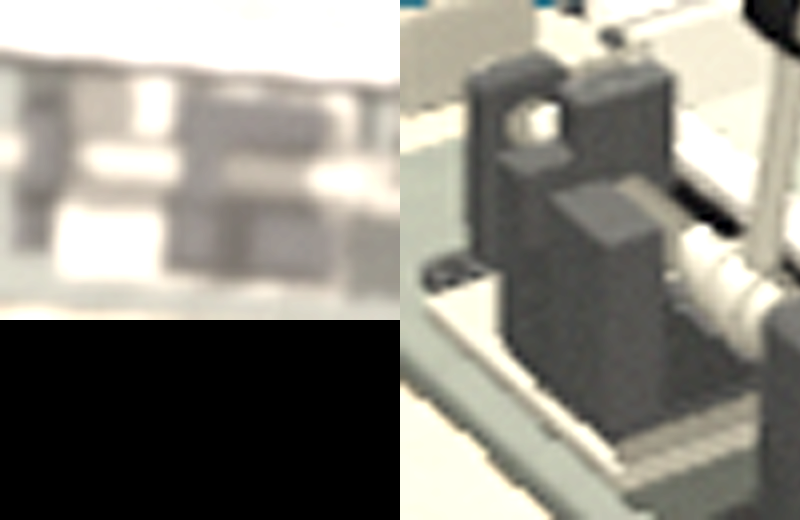

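In the zoom, the foot spans jig y from about -45 to 34. The plate spans about -36 to 9, with the notch's dark line at px (344,236). That puts the notch middle near jig y -8 and the stop at bolt ≈ 0.043. The knob is at (524,159,116), leaning slightly back. I'll set out now.

Call:
{"op": "send_rows", "data": {
  "deltas": [
    [[-4.8,-3.0,0],[0,0,-4.3]],
    [[-9.6,-6.0,0],[0,0,-8.6]],
    [[-14.4,-9.0,0],[0,0,-13]],
    [[-19.2,-12.0,0],[0,0,-17.3]],
    [[-24,-15,0],[0,0,-21.7]]
  ],
  "gripper": 0.5
}}

```text
time: 0.98
ee_pos: [425.3, 319.3, 231.5]
tcp_rot: [0.0, 0.037, 0.999, 0.0]
contact_force: [0.2, 0.9, 1.1]
opening: 42.8
finger_force: 0.0
```

```bash
cat >> h.py <<'E'
from scipy.spatial.transform import Rotation as Ro
def goto(p, yawdeg=-4.4):
    s=monitor.observe(); R=Ro.from_quat(np.roll(s['tcp_rot'],-1)); y=np.radians(yawdeg)
    Y=np.array([-np.sin(y),np.cos(y),0]); 
    if R.as_matrix()[:,1]@Y<0: Y=-Y
    T=Ro.from_matrix(np.stack([np.cross(Y,[0,0,-1]),Y,[0,0,-1]],1))
    print('pos',s['ee_pos'].round(1),'d cm',(R.inv().apply(np.array(p)-s['ee_pos'])/10).round(2),'rot',np.degrees((R.inv()*T).as_rotvec()).round(2),'F',s['contact_force'].round(1),'open',round(s['opening'],1),'t',round(s['time'],2))
E
python3 -c "
from h import *
goto([524,159,170])"
```

```text
pos [425.3 319.3 231.5] d cm [-11.03 -15.25   6.15] rot [0.02 0.04 0.14] F [0.2 0.9 1.1] open 42.8 t 0.97
```

Call:
{"op": "send_rows", "data": {
  "deltas": [
    [[-3,-4,1],[0,0,0]],
    [[-6,-8,2],[0,0,0]],
    [[-9,-12,4],[0,0,0]],
    [[-11,-15.2,6.1],[0,0,0]],
    [[-11,-15.2,6.1],[0,0,0]]
  ]
}}

```text
time: 1.6
ee_pos: [522.1, 158.6, 168.1]
tcp_rot: [-0.002, 0.04, 0.999, -0.0]
contact_force: [-0.2, -0.3, 0.0]
opening: 42.5
finger_force: 0.0
```

```bash
python3 -c "
from h import *
goto([524,159,97])
a=cap('scene')['image'][130:280,250:450];b=cap('top')['image'][150:250,300:433]
im=np.vstack([cv2.resize(a,(400,300)),cv2.resize(b,(400,300))]) if 0 else np.hstack([cv2.resize(a,(400,300),interpolation=2),cv2.resize(b,(400,300),interpolation=2)])
cv2.imwrite('pics/g1.png',im[:,:,::-1])"
```

```text
pos [522.1 158.6 168.1] d cm [-0.21  0.06  7.11] rot [-0.07 -0.22 -0.24] F [-0.2 -0.3  0. ] open 42.5 t 1.6
```

View pics/g1.png

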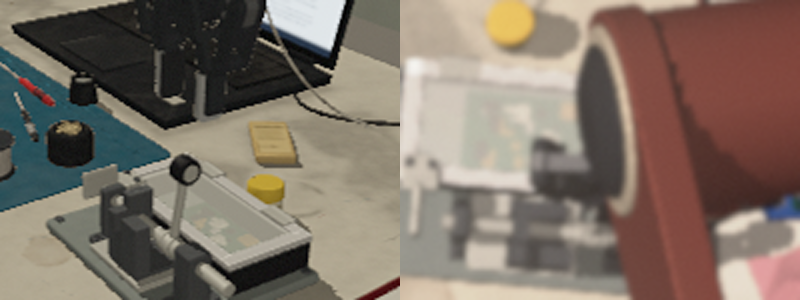

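The fingertips at (172,97) and (205,110) straddle the knob at (185,170) from above, as planned, so I'll go down.

Call:
{"op": "send_rows", "data": {
  "deltas": [
    [[-0.1,0.05,2],[0,0,0]],
    [[-0.2,0.05,4],[0,0,0]],
    [[-0.2,0.05,6],[0,0,0]],
    [[-0.2,0.05,7.1],[0,0,0]],
    [[-0.2,0.05,7.1],[0,0,0]]
  ]
}}

```text
time: 2.33
ee_pos: [523.6, 161.1, 97.7]
tcp_rot: [-0.001, 0.038, 0.999, -0.0]
contact_force: [-0.6, -0.7, 0.3]
opening: 42.7
finger_force: 0.0
```

```bash
python3 -c "
from h import *
goto([524,159,97])
a=cap('scene')['image'][160:270,280:427]
cv2.imwrite('pics/g2.png',cv2.resize(a,(588,440),interpolation=2)[:,:,::-1])"
```

```text
pos [523.6 161.1  97.7] d cm [-0.06 -0.21  0.07] rot [-0.04 -0.16 -0.01] F [-0.6 -0.7  0.3] open 42.7 t 2.33
```

View pics/g2.png

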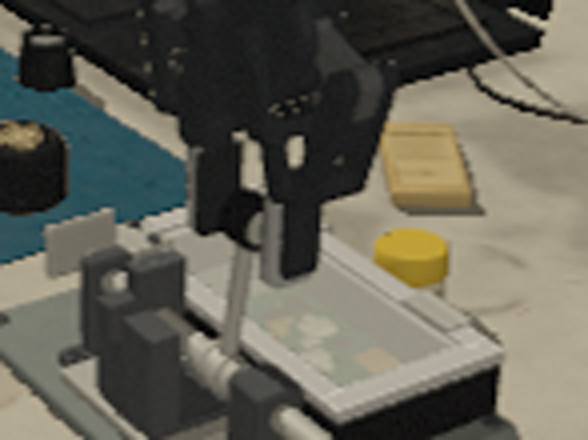

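The knob (243,215) sits between the two fingers, so I'll close on it.

Call:
{"op": "send_rows", "data": {
  "deltas": [
    [[0,0,0],[0,0,0]],
    [[0,0,0],[0,0,0]],
    [[0,0,0],[0,0,0]],
    [[0,0,0],[0,0,0]],
    [[0,0,0],[0,0,0]]
  ],
  "gripper": 0
}}

```text
time: 3.0
ee_pos: [525.4, 161.2, 100.5]
tcp_rot: [0.001, 0.039, 0.999, 0.0]
contact_force: [-0.6, -0.6, 5.4]
opening: 14.9
finger_force: 59.2
```

Call:
{"op": "send_rows", "data": {
  "deltas": [
    [[0,0.8,0],[0,0,0]],
    [[0,1.6,0],[0,0,0]],
    [[0,2.4,0],[0,0,0]],
    [[0,3.2,0],[0,0,0]],
    [[0,3.2,0],[0,0,0]]
  ]
}}

```text
time: 3.62
ee_pos: [527.9, 192.2, 100.5]
tcp_rot: [0.001, 0.038, 0.999, -0.001]
contact_force: [0.6, -5.0, 5.9]
opening: 15.1
finger_force: 59.5
```

Call:
{"op": "send_rows", "data": {
  "deltas": [
    [[0,0.1,0],[0,0,0]],
    [[0,0.2,0],[0,0,0]],
    [[0,0.3,0],[0,0,0]],
    [[0,0.4,0],[0,0,0]],
    [[0,0.4,0],[0,0,0]]
  ]
}}

```text
time: 4.25
ee_pos: [528.2, 195.7, 100.5]
tcp_rot: [0.001, 0.039, 0.999, -0.001]
contact_force: [-0.5, -6.2, 7.4]
opening: 14.9
finger_force: 59.6
```

Call:
{"op": "send_rows", "data": {
  "deltas": [
    [[0,0.1,0],[0,0,0]],
    [[0,0.2,0],[0,0,0]],
    [[0,0.2,0],[0,0,0]]
  ]
}}

```text
time: 4.62
ee_pos: [528.3, 197.7, 100.5]
tcp_rot: [0.001, 0.039, 0.999, -0.002]
contact_force: [-1.1, -5.4, 6.6]
opening: 15.1
finger_force: 59.6
```

Call:
{"op": "send_rows", "data": {
  "deltas": [
    [[0,0.1,0],[0,0,0]],
    [[0,0.15,0],[0,0,0]],
    [[0,0.15,0],[0,0,0]]
  ]
}}

```text
time: 5.0
ee_pos: [528.5, 199.1, 100.5]
tcp_rot: [0.001, 0.039, 0.999, -0.002]
contact_force: [-1.4, -6.1, 6.9]
opening: 14.7
finger_force: 59.6
```

Call:
{"op": "send_rows", "data": {
  "deltas": [
    [[0,0.1,0],[0,0,0]],
    [[0,0.15,0],[0,0,0]],
    [[0,0.15,0],[0,0,0]]
  ]
}}

```text
time: 5.38
ee_pos: [528.6, 200.6, 100.4]
tcp_rot: [0.001, 0.039, 0.999, -0.002]
contact_force: [-1.2, -6.4, 6.6]
opening: 14.7
finger_force: 59.6
```

Call:
{"op": "send_rows", "data": {
  "deltas": [
    [[0,0.1,0],[0,0,0]],
    [[0,0.1,0],[0,0,0]],
    [[0,0.1,0],[0,0,0]]
  ]
}}

```text
time: 5.75
ee_pos: [528.6, 201.6, 100.4]
tcp_rot: [0.001, 0.039, 0.999, -0.002]
contact_force: [0.4, -6.6, 7.8]
opening: 15.0
finger_force: 59.6
```

Call:
{"op": "send_rows", "data": {
  "deltas": [
    [[0,0.1,0],[0,0,0]],
    [[0,0.1,0],[0,0,0]],
    [[0,0.1,0],[0,0,0]]
  ]
}}

```text
time: 6.12
ee_pos: [528.7, 202.5, 100.4]
tcp_rot: [0.001, 0.039, 0.999, -0.002]
contact_force: [0.4, -5.5, 7.1]
opening: 15.0
finger_force: 59.6
```

Call:
{"op": "send_rows", "data": {
  "deltas": [
    [[0,0.1,0],[0,0,0]],
    [[0,0.1,0],[0,0,0]],
    [[0,0.1,0],[0,0,0]]
  ]
}}

```text
time: 6.5
ee_pos: [528.8, 202.9, 100.4]
tcp_rot: [0.001, 0.039, 0.999, -0.002]
contact_force: [-0.6, -7.8, 6.5]
opening: 15.0
finger_force: 59.7
```

Call:
{"op": "send_rows", "data": {
  "deltas": [
    [[0,0.05,0],[0,0,0]],
    [[0,0.05,0],[0,0,0]],
    [[0,0.05,0],[0,0,0]]
  ]
}}

```text
time: 6.88
ee_pos: [528.8, 203.0, 100.4]
tcp_rot: [0.001, 0.039, 0.999, -0.003]
contact_force: [-1.9, -9.6, 7.8]
opening: 15.3
finger_force: 59.8
```

The handle has met a stop at about 42.5 mm of travel: the tool no longer advances and Fy is rising. That agrees with the position seen. I'll back off about 1.5 mm of command, relieve Fz and start the arc.

Call:
{"op": "send_rows", "data": {
  "deltas": [
    [[0,-0.08,-0.1],[0,0,0]],
    [[0,-0.15,-0.2],[0,0,0]],
    [[0.4,-0.15,-0.23],[0,0,0]],
    [[0.8,-0.15,-0.25],[0,0,0]],
    [[0.8,-0.15,-0.25],[0,0,0]]
  ]
}}

```text
time: 7.5
ee_pos: [521.9, 202.7, 101.5]
tcp_rot: [0.003, 0.039, 0.999, -0.002]
contact_force: [6.5, -7.5, -4.2]
opening: 14.8
finger_force: 58.8
```

Call:
{"op": "send_rows", "data": {
  "deltas": [
    [[0.66,0,0.1],[0,0,0]],
    [[1.31,0,0.23],[0,0,0]],
    [[1.95,0,0.4],[0,0,0]],
    [[2.57,0,0.62],[0,0,0]],
    [[2.57,0,0.62],[0,0,0]]
  ]
}}

```text
time: 8.12
ee_pos: [498.4, 205.3, 99.0]
tcp_rot: [0.005, 0.039, 0.999, -0.001]
contact_force: [4.1, -5.9, 8.7]
opening: 14.6
finger_force: 60.4
```

```bash
python3 -c "
from h import *
s=monitor.observe();print(J(s['ee_pos']+[0,0,18.7]),s['moment'])
for i in range(2):
  a=cap('scene')['image']
a=a[160:270,280:427]
cv2.imwrite('pics/g3.png',cv2.resize(a,(588,440),interpolation=2)[:,:,::-1])"
```

```text
[-19.22636744  -5.19811525 117.747915  ] [-1.14333899 -1.1513658  -0.16400972]
```

View pics/g3.png

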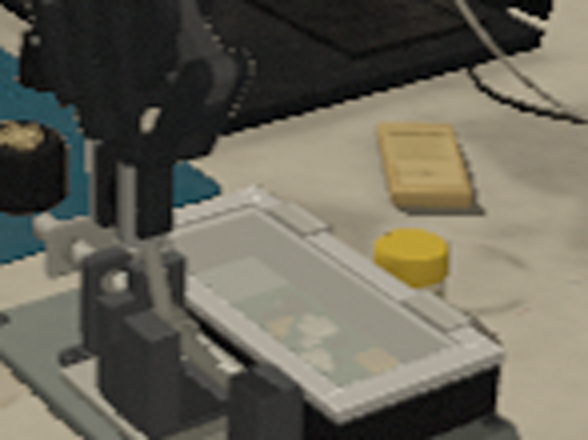

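The handle is leaning forward under the gripper and the shank is clear, next to the lug at (165,270). I'll continue the arc.

Call:
{"op": "send_rows", "data": {
  "deltas": [
    [[0.47,0,0.08],[0,0,0]],
    [[0.92,0,0.3],[0,0,0]],
    [[1.5,0,0.66],[0,0,0]],
    [[2.05,0,1.07],[0,0,0]],
    [[2.05,0,1.07],[0,0,0]]
  ]
}}

```text
time: 8.85
ee_pos: [477.2, 207.0, 88.9]
tcp_rot: [0.004, 0.038, 0.999, -0.001]
contact_force: [-0.7, -7.9, 15.4]
opening: 14.7
finger_force: 63.5
```

Call:
{"op": "send_rows", "data": {
  "deltas": [
    [[0.21,-0.03,0.0],[0,0,0]],
    [[0.49,-0.05,0.19],[0,0,0]],
    [[0.75,-0.05,0.44],[0,0,0]],
    [[0.75,-0.05,0.44],[0,0,0]]
  ]
}}

```text
time: 9.35
ee_pos: [469.7, 207.5, 83.5]
tcp_rot: [0.004, 0.038, 0.999, -0.001]
contact_force: [2.1, -5.9, 10.7]
opening: 14.9
finger_force: 63.4
```

```bash
cat >> h.py <<'E'
def st():
    s=monitor.observe(); p=J(s['ee_pos']+np.array([0,0,18.7])); F=s['contact_force']; r=p[[0,2]]-[0,50]
    a=np.arctan2(-r[0],r[1]); f=np.array([F@X,F[2]]); 
    print('J',p.round(1),'a',a.round(3),'R',np.hypot(*r).round(1),'Ftan(resist)',(f@[np.cos(a),np.sin(a)]).round(1),'Frad',(f@[-np.sin(a),np.cos(a)]).round(1),'Fy',(F@Y).round(1),'t',s['time'],'M',s['moment'].round(2))
E
python3 -c "
from h import *
st()"
```

```text
J [-48.   -5.2 102.2] a 0.744 R 70.9 Ftan(resist) 9.1 Frad 6.2 Fy -5.7 t 9.35 M [-0.95 -0.97 -0.12]
```

Call:
{"op": "send_rows", "data": {
  "deltas": [
    [[0.55,-0.03,0.48],[0,0,0]],
    [[1.02,-0.05,1.04],[0,0,0]],
    [[1.4,-0.05,1.64],[0,0,0]],
    [[1.57,-0.05,1.95],[0,0,0]],
    [[1.57,-0.05,1.95],[0,0,0]]
  ]
}}

```text
time: 9.98
ee_pos: [452.9, 208.2, 62.9]
tcp_rot: [0.003, 0.038, 0.999, -0.001]
contact_force: [0.7, -5.8, 7.0]
opening: 15.0
finger_force: 68.7
```

```bash
python3 -c "
from h import *
st()"
```

```text
J [-64.8  -5.8  81.6] a 1.117 R 72.1 Ftan(resist) 6.8 Frad 2.0 Fy -5.7 t 9.975 M [-0.87 -0.71 -0.03]
```

Call:
{"op": "send_rows", "data": {
  "deltas": [
    [[0.24,0,0.55],[0,0,0]],
    [[0.4,0,0.9],[0,0,0]],
    [[0.47,0,1.23],[0,0,0]],
    [[0.55,0,1.6],[0,0,0]],
    [[0.55,0,1.6],[0,0,0]]
  ]
}}

```text
time: 10.6
ee_pos: [447.1, 208.7, 46.8]
tcp_rot: [0.002, 0.038, 0.999, -0.001]
contact_force: [-1.8, -5.7, 9.7]
opening: 15.4
finger_force: 77.4
```

```bash
python3 -c "
from h import *
st()"
```

```text
J [-70.7  -5.8  65.5] a 1.355 R 72.4 Ftan(resist) 9.2 Frad 3.4 Fy -5.9 t 10.6 M [-0.87 -0.48 -0.11]
```

Call:
{"op": "send_rows", "data": {
  "deltas": [
    [[0.03,0,0.2],[0,0,0]],
    [[0.06,0,0.4],[0,0,0]],
    [[0.06,0,0.4],[0,0,0]]
  ]
}}

```text
time: 10.98
ee_pos: [446.3, 208.7, 42.8]
tcp_rot: [0.002, 0.038, 0.999, -0.001]
contact_force: [-1.2, -5.3, 9.4]
opening: 14.9
finger_force: 79.0
```

Call:
{"op": "send_rows", "data": {
  "deltas": [
    [[0.02,0,0.15],[0,0,0]],
    [[0.03,0,0.25],[0,0,0]],
    [[0.03,0,0.25],[0,0,0]]
  ]
}}

```text
time: 11.35
ee_pos: [446.1, 208.8, 40.3]
tcp_rot: [0.002, 0.038, 0.999, -0.001]
contact_force: [-1.8, -5.3, 10.0]
opening: 14.7
finger_force: 80.1
```

```bash
python3 -c "
from h import *
st()"
```

```text
J [-71.7  -5.7  59. ] a 1.446 R 72.2 Ftan(resist) 9.8 Frad 2.6 Fy -5.4 t 11.35 M [-0.74 -0.41  0.04]
```

Call:
{"op": "send_rows", "data": {
  "deltas": [
    [[0.01,0,0.1],[0,0,0]],
    [[0.02,0,0.2],[0,0,0]],
    [[0.02,0,0.2],[0,0,0]]
  ]
}}

```text
time: 11.72
ee_pos: [445.9, 208.9, 38.3]
tcp_rot: [0.002, 0.038, 0.999, -0.001]
contact_force: [-1.7, -5.6, 8.8]
opening: 15.0
finger_force: 80.8
```

Call:
{"op": "send_rows", "data": {
  "deltas": [
    [[0,-0.05,0],[0,0,0]],
    [[0,-0.1,0],[0,0,0]],
    [[0,-0.1,0],[0,0,0]]
  ]
}}

```text
time: 12.1
ee_pos: [445.8, 207.9, 38.3]
tcp_rot: [0.002, 0.038, 0.999, -0.001]
contact_force: [-0.9, -5.0, 8.6]
opening: 14.8
finger_force: 80.8
```

Call:
{"op": "send_rows", "data": {
  "deltas": [
    [[0,-0.05,-0.05],[0,0,0]],
    [[0,-0.1,-0.1],[0,0,0]],
    [[0,-0.1,-0.1],[0,0,0]]
  ]
}}

```text
time: 12.48
ee_pos: [445.9, 207.3, 38.9]
tcp_rot: [0.002, 0.038, 0.999, -0.0]
contact_force: [2.1, -3.5, 5.6]
opening: 14.5
finger_force: 80.3
```

Call:
{"op": "send_rows", "data": {
  "deltas": [
    [[0,-0.04,-0.05],[0,0,0]],
    [[0,-0.04,-0.05],[0,0,0]]
  ]
}}

```text
time: 12.72
ee_pos: [445.9, 207.2, 39.1]
tcp_rot: [0.002, 0.038, 0.999, 0.0]
contact_force: [5.2, -2.5, 2.3]
opening: 14.9
finger_force: 80.0
```

```bash
python3 -c "
from h import *
st()"
```

```text
J [-71.8  -7.3  57.8] a 1.462 R 72.2 Ftan(resist) 2.9 Frad -5.1 Fy -2.1 t 12.725 M [-0.3  -1.14  0.15]
```

The shank rests on the low wall and the load is relieved, so I'll release.

Call:
{"op": "send_rows", "data": {
  "deltas": [
    [[0,0,0],[0,0,0]],
    [[0,0,0],[0,0,0]],
    [[0,0,0],[0,0,0]],
    [[0,0,0],[0,0,0]]
  ],
  "gripper": 0.5
}}

```text
time: 13.22
ee_pos: [443.3, 207.1, 37.5]
tcp_rot: [-0.001, 0.038, 0.999, -0.0]
contact_force: [-0.2, 0.1, 0.0]
opening: 42.4
finger_force: 0.0
```

```bash
python3 -c "
from h import *
st()
a=cap('scene')['image'][190:310,270:430]
b=cap('scene')['image'][190:310,270:430]
cv2.imwrite('pics/g4.png',cv2.resize(b,(800,600),interpolation=2)[:,:,::-1])"
```

```text
J [-74.3  -7.6  56.2] a 1.487 R 74.6 Ftan(resist) -0.0 Frad 0.2 Fy 0.1 t 13.225 M [-0.01  0.02 -0.03]
```

View pics/g4.png

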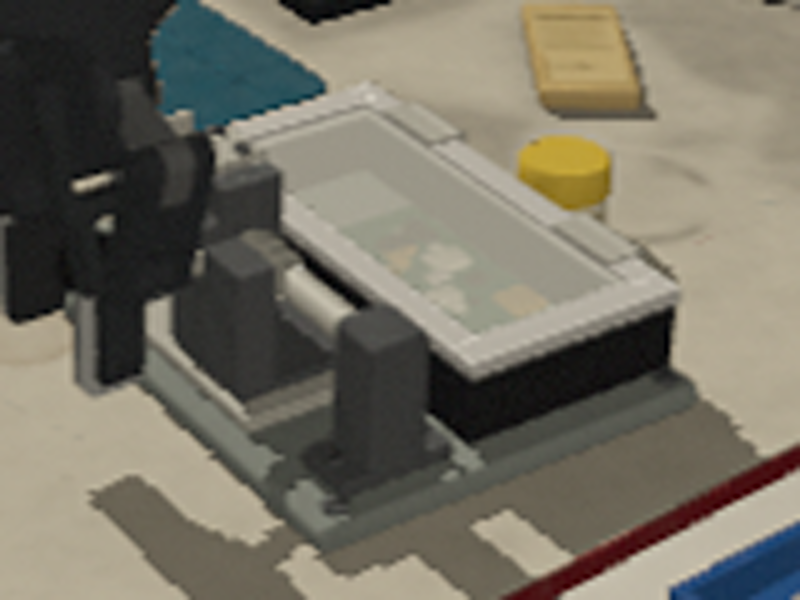

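The bolt stays across (its tail is gone behind the rear guide at (385,330)); the finger hides the handle. I'll retreat straight up and check once more.

Call:
{"op": "send_rows", "data": {
  "deltas": [
    [[0,0,-1.5],[0,0,0]],
    [[0,0,-4],[0,0,0]],
    [[0,0,-8],[0,0,0]],
    [[1,2,-13],[0,0,0]],
    [[3,6,-16],[0,0,0]]
  ]
}}

```text
time: 13.95
ee_pos: [419.9, 269.7, 202.6]
tcp_rot: [0.003, 0.04, 0.999, 0.001]
contact_force: [0.3, 0.8, -0.3]
opening: 42.9
finger_force: 0.0
```

Call:
{"op": "send_rows", "data": {
  "deltas": [
    [[1,5,0],[0,0,0]],
    [[1,10,0],[0,0,0]],
    [[1,15,0],[0,0,0]],
    [[1,15,0],[0,0,0]]
  ]
}}

```text
time: 14.45
ee_pos: [419.9, 422.2, 198.9]
tcp_rot: [0.0, 0.037, 0.999, 0.0]
contact_force: [-1.2, -0.5, -0.2]
opening: 42.7
finger_force: 0.0
```

```bash
python3 -c "
from h import *
st()
s=cap('scene');t=cap('top')
a=s['image'][220:300,280:360];b=t['image'][190:270,300:380]
im=np.hstack([cv2.resize(a,(400,400),interpolation=2),cv2.resize(b,(400,400),interpolation=2)])
cv2.imwrite('pics/g5.png',im[:,:,::-1])
for ang in (1.2,1.35,1.45,1.57):
  p=W(-66*np.sin(ang),-7.5,50+66*np.cos(ang)); print(ang,((np.array(proj(s,p))-(280,220))*5).round(),((np.array(proj(t,p))-(300,190))*5+(400,0)).round())"
```

```text
J [-114.2  205.   217.6] a 0.598 R 202.8 Ftan(resist) -1.0 Frad 0.5 Fy -0.6 t 14.45 M [-0.04 -0.02  0.02]
1.2 [49. 95.] [616. 327.]
1.35 [ 42. 123.] [613. 336.]
1.45 [ 39. 142.] [611. 339.]
1.57 [ 38. 164.] [609. 341.]
```

View pics/g5.png

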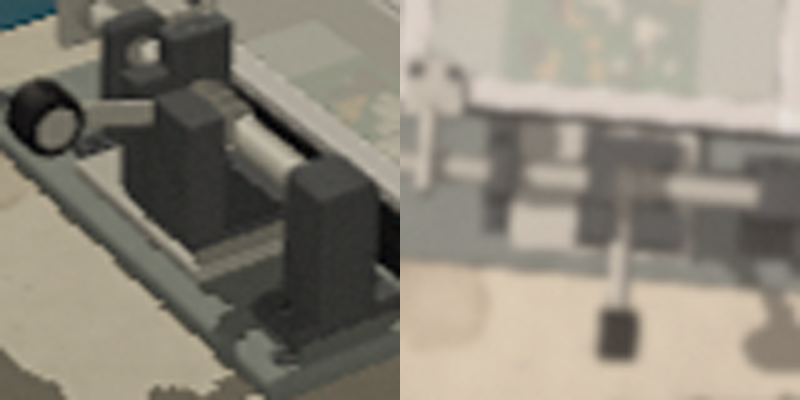

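In the last view the knob is at scene (45,117), forward of the jig with the shank in the notch. That is near 1.33–1.36 rad, too close to the 1.35 limit. I'll press it down gently with shut fingertips, using the contact height to measure the angle.

```bash
python3 -c "
from h import *
goto([449,207,198.9])"
```

```text
pos [420.1 419.7 198.6] d cm [-4.510e+00 -2.099e+01 -2.000e-02] rot [-0.01  0.02  0.03] F [-0.2  0.8  0.3] open 42.5 t 14.55
```

Call:
{"op": "send_rows", "data": {
  "deltas": [
    [[-1.1,-5.2,0],[0,0,0]],
    [[-2.2,-10.5,0],[0,0,0]],
    [[-3.4,-15.8,0],[0,0,0]],
    [[-4.5,-21,0],[0,0,0]],
    [[-4.5,-21,0],[0,0,0]]
  ],
  "gripper": 0
}}

```text
time: 15.18
ee_pos: [449.1, 203.0, 198.6]
tcp_rot: [0.001, 0.042, 0.999, -0.0]
contact_force: [-0.0, -0.1, 0.9]
opening: 0.1
finger_force: 0.0
```

Call:
{"op": "send_rows", "data": {
  "deltas": [
    [[0,0,3],[0,0,0]],
    [[0,0,6],[0,0,0]],
    [[0,0,9],[0,0,0]],
    [[0,0,11],[0,0,0]],
    [[0,0,11],[0,0,0]]
  ]
}}

```text
time: 15.8
ee_pos: [447.2, 206.4, 86.5]
tcp_rot: [-0.002, 0.039, 0.999, -0.0]
contact_force: [-0.7, -0.0, -0.6]
opening: -0.2
finger_force: 0.0
```

Knob top should be at about 75 mm; I'll creep down.

Call:
{"op": "send_rows", "data": {
  "deltas": [
    [[0,0,0.4],[0,0,0]],
    [[0,0,0.8],[0,0,0]],
    [[0,0,0.8],[0,0,0]]
  ]
}}

```text
time: 16.18
ee_pos: [449.0, 206.8, 80.3]
tcp_rot: [0.0, 0.039, 0.999, 0.0]
contact_force: [0.5, -0.2, -0.1]
opening: 0.2
finger_force: 0.0
```

Call:
{"op": "send_rows", "data": {
  "deltas": [
    [[0,0,0.15],[0,0,0]],
    [[0,0,0.3],[0,0,0]],
    [[0,0,0.3],[0,0,0]]
  ]
}}

```text
time: 16.55
ee_pos: [448.8, 206.8, 77.0]
tcp_rot: [-0.0, 0.039, 0.999, 0.0]
contact_force: [0.1, 0.5, 0.8]
opening: 0.2
finger_force: 0.3
```

Call:
{"op": "send_rows", "data": {
  "deltas": [
    [[0,0,0.1],[0,0,0]],
    [[0,0,0.2],[0,0,0]],
    [[0,0,0.2],[0,0,0]]
  ]
}}

```text
time: 16.92
ee_pos: [448.8, 206.8, 74.9]
tcp_rot: [0.0, 0.038, 0.999, 0.0]
contact_force: [-0.8, 0.7, 0.4]
opening: -0.2
finger_force: 0.3
```

Call:
{"op": "send_rows", "data": {
  "deltas": [
    [[0,0,0.1],[0,0,0]],
    [[0,0,0.2],[0,0,0]],
    [[0,0,0.2],[0,0,0]]
  ]
}}

```text
time: 17.3
ee_pos: [448.9, 206.7, 72.8]
tcp_rot: [0.0, 0.039, 0.999, -0.0]
contact_force: [-0.1, -0.3, 0.5]
opening: 0.4
finger_force: 0.2
```

Call:
{"op": "send_rows", "data": {
  "deltas": [
    [[0,0,0.1],[0,0,0]],
    [[0,0,0.2],[0,0,0]],
    [[0,0,0.2],[0,0,0]]
  ]
}}

```text
time: 17.68
ee_pos: [448.9, 206.7, 70.9]
tcp_rot: [0.0, 0.039, 0.999, -0.0]
contact_force: [-0.7, 0.2, 0.2]
opening: 0.0
finger_force: 0.1
```

Call:
{"op": "send_rows", "data": {
  "deltas": [
    [[0,0,0.1],[0,0,0]],
    [[0,0,0.2],[0,0,0]],
    [[0,0,0.2],[0,0,0]]
  ]
}}

```text
time: 18.05
ee_pos: [448.9, 206.7, 68.9]
tcp_rot: [0.0, 0.039, 0.999, -0.0]
contact_force: [-0.2, -0.5, 0.2]
opening: -0.3
finger_force: 0.1
```

Call:
{"op": "send_rows", "data": {
  "deltas": [
    [[0,0,0.1],[0,0,0]],
    [[0,0,0.1],[0,0,0]],
    [[0,0,0.1],[0,0,0]]
  ]
}}

```text
time: 18.42
ee_pos: [449.0, 206.7, 68.0]
tcp_rot: [0.0, 0.039, 0.999, -0.0]
contact_force: [-1.0, 0.1, -0.2]
opening: -0.0
finger_force: 0.0
```

Call:
{"op": "send_rows", "data": {
  "deltas": [
    [[0,0,0.1],[0,0,0]],
    [[0,0,0.1],[0,0,0]],
    [[0,0,0.1],[0,0,0]]
  ]
}}

```text
time: 18.8
ee_pos: [448.9, 206.7, 66.9]
tcp_rot: [0.0, 0.039, 0.999, -0.0]
contact_force: [0.0, 0.4, -0.2]
opening: 0.3
finger_force: 0.1
```

```bash
python3 -c "
from h import *
F=[]
for i in range(12):
  cap('top'); F.append(monitor.observe()['contact_force'])
print(np.mean(F,0).round(2),np.std(F,0).round(2),monitor.observe()['ee_pos'])"
```

```text
[ 0.18  0.09 -0.08] [0.42 0.55 0.42] [448.87682911 206.72652503  67.00398039]
```

```bash
python3 -c "
from h import *
t=cap('top');s=cap('scene')
o1,d1=ray(t,343.6,257);o2,d2=ray(s,289,243.4)
x=np.linalg.lstsq(np.stack([d1,-d2],1),o2-o1,rcond=None)[0];p,q=o1+d1*x[0],o2+d2*x[1];print(p,q,J((p+q)/2))
print(onz(t,343.6,257,60))
print(proj(s,monitor.observe()['ee_pos']))"
```

```text
[453.32843029 204.66806583  67.6441173 ] [453.24137987 204.72021663  67.63525575] [-64.1940222   -9.25804752  67.63968653]
[453.61681235 203.85053314  60.        ]
[np.float64(285.9790092776438), np.float64(244.07196582395324)]
```

Call:
{"op": "send_rows", "data": {
  "deltas": [
    [[0,0,0.1],[0,0,0]],
    [[0,0,0.1],[0,0,0]],
    [[0,0,0.1],[0,0,0]]
  ]
}}

```text
time: 19.88
ee_pos: [448.8, 206.8, 66.0]
tcp_rot: [-0.0, 0.039, 0.999, -0.0]
contact_force: [-0.3, -0.9, 0.4]
opening: 0.3
finger_force: 0.3
```

Call:
{"op": "send_rows", "data": {
  "deltas": [
    [[0,0,0.1],[0,0,0]],
    [[0,0,0.1],[0,0,0]],
    [[0,0,0.1],[0,0,0]]
  ]
}}

```text
time: 20.25
ee_pos: [448.9, 206.7, 64.9]
tcp_rot: [0.0, 0.039, 0.999, -0.0]
contact_force: [-0.0, -0.3, 0.2]
opening: -0.2
finger_force: 0.1
```

```bash
python3 -c "
from h import *
F=[]
for i in range(8):
  cap('top'); F.append(monitor.observe()['contact_force'])
print(np.mean(F,0).round(2),np.std(F,0).round(2),monitor.observe()['ee_pos'])"
```

```text
[ 0.1  -0.43 -0.16] [0.51 0.33 0.35] [448.84682429 206.71525291  64.95499635]
```

Call:
{"op": "send_rows", "data": {
  "deltas": [
    [[0,0,-3],[0,0,0]],
    [[0,0,-7],[0,0,0]],
    [[1,2,-11],[0,0,0]],
    [[2,6,-13],[0,0,0]],
    [[3,11,-13],[0,0,0]]
  ]
}}

```text
time: 21.28
ee_pos: [428.7, 320.2, 198.2]
tcp_rot: [0.003, 0.039, 0.999, 0.001]
contact_force: [0.4, -1.2, -0.8]
opening: 0.1
finger_force: 0.0
```

Call:
{"op": "send_rows", "data": {
  "deltas": [
    [[0,5,0],[0,0,0]],
    [[0,10,0],[0,0,0]],
    [[0,10,0],[0,0,0]]
  ]
}}

```text
time: 21.65
ee_pos: [434.7, 420.9, 194.4]
tcp_rot: [-0.0, 0.037, 0.999, -0.0]
contact_force: [-0.8, -0.2, 0.0]
opening: -0.1
finger_force: 0.0
```

```bash
python3 -c "
from h import *
s=cap('scene');t=cap('top')
g=cv2.imread('pics/g5.png')
def blob(im,roi,thr):
  m=cv2.inRange(cv2.cvtColor(im,cv2.COLOR_RGB2GRAY),0,thr); x0,y0,x1,y1=roi; k=np.zeros_like(m); k[y0:y1,x0:x1]=m[y0:y1,x0:x1]
  n,l,st_,c=cv2.connectedComponentsWithStats(k); i=1+np.argmax(st_[1:,4]); return c[i].round(1),st_[i].tolist()
now=np.hstack([cv2.resize(s['image'][220:300,280:360],(400,400),interpolation=2),cv2.resize(t['image'][190:270,300:380],(400,400),interpolation=2)])
for n,im in (('before',g[:,:,::-1].copy()),('now',now)):
  print(n,blob(im,(0,70,90,200),50),blob(im,(590,280,660,390),95))
"
```

```text
before (array([ 39.7, 114.8]), [7, 82, 77, 74, 2718]) (array([618.3, 334.3]), [602, 312, 33, 45, 1277])
now (array([ 33.5, 150.5]), [0, 118, 81, 78, 2556]) (array([614.5, 340.8]), [598, 319, 33, 44, 1241])
```

The knob is now about 36 px (in the 5x crop) lower in the scene view. With the tip height of 65 mm, that gives about 1.51 rad. The arm is clear, so I'll hand in.

```bash
python3 -c "
from h import *
print(ticket.sign_off())"
```

```text
the job is handed in; nothing more can be done
None
```

I handed the job in with the bolt slid about 42 mm across to the tall lug, the handle down in the notch at about 1.51 rad and staying there by itself, and the arm clear of everything; the sign-off returned no verdict.

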